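# Hold down the clamp release inside a copper section

## Robot

A 6-joint arm with a two-finger parallel gripper is mounted at the origin on the work surface. World frame = base frame: x ahead of the robot, y to its left, z up, the work surface at z = 0. Lengths are in m, angles in rad, forces in N, time in s.
With the tool pointing down it reaches from about 0.3 to 0.875 m from the base axis. Payload 6.4 kg.
Tool frame: the origin (TCP) lies at the very end of the fingers, on their centre line; the grasp point (between the pads) lies 19 mm behind it (manip.pinch_z is the distance from the TCP to the grasp point, in m); z points along the fingers, x is the direction in which the jaws open and shut, and the axes are right-handed (so a half turn about z gives the same grasp; the last joint's range is limited). The gripper opens to 85 mm and grips with 20 to 120 N. Pads are 22 mm wide; open, the fingers measure 114 mm over their backs; the gripper's body (76 mm by 85 mm) begins 54 mm behind the grasp point. The pads swing forward as they close: fully open they stand 13 mm farther back than shut.
Start: joints at [0.967, 0.181, 1.607, -0, 1.354, -0.206], TCP at [0.223, 0.53, 0.231] pointing down, gripper open.
Joint ranges: [-2.99, 2.99], [-0.89, 2.07], [0.3, 2.58], [-1.14, 4.28], [0, 2.63], [-3.12, 3.12]. Speed limits (rad/s): [2.57, 2.57, 3.01, 3.14, 3.14, 3.14].

## Interface

Orientations are given as a unit quaternion [w, x, y, z].
In Python, from rig import manip gives the robot as it stands.
- The arm moves only by the tool step_arm, never from a script. Its argument "motion" is a list of rows, each a list of 7 numbers: the shift along the tool's x, y, z in m, then the turn, a rotation vector about the tool's x, y, z in degrees, then the opening, from 0 (shut) to 1 (fully open). A call has 1 to 12 rows; each row shifts and turns the commanded pose from where the row before left it, along the tool's axes as they then stand; what a row does not reach is not made up. A row lasts 1/8 s, in which the tool goes at most 62.5 mm and 10.7 degrees, less where a joint would pass 70% of its speed; a pose out of reach is approached as far as the arm can. A call with a gripper value outside its range is refused whole. The fingers move at their own pace and stop on an object; "newtons" is the grip in N (left out, the last holds). Time passes only in rows, so rows that do not move let the fingers close. It gives the time, the measured TCP pose, the force and the opening at its end, in the units of the state.
- manip.sense(): the state, without advancing time (a new reading comes with each control period).
- manip.grab_frame(name): name is "scene" or "top"; returns (picture, depth): 400x640x3 uint8, red, green, blue; 400x640 float32, m along the optical axis (not along the pixel's ray), 0 where there is no reading.
- manip.camera_info(name): a dict with "mtx" (3x3 intrinsics, pixels), "extrinsics" (4x4, takes a point from camera to world coordinates). Camera axes: x right, y down, z forward; pixel columns grow to the right and rows downward; lengths in m; the calibration is good to about 2 mm. A picture is of the moment at which its call begins. camera_info takes no time and is no camera call.
- manip.hand_in(): hands the job in, once; it reports no verdict.
The state is a dict: "time": time; "q": joint angles; "qvel": joint speeds; "joint_efforts": joint torques, N m; "position": TCP position; "orientation": TCP orientation; "ft_force": force on the tool from outside, world axes, zero at the start; "torque": the same for the moment, N m; "gripper_width": finger opening in m.
Only numpy, scipy, OpenCV 4.12 (cv2) and the standard library are available. Lean on these libraries where they do the work, as an engineer would, in place of code of your own. Each camera call takes 0.05 s, during which the arm holds its last target.

## Task

The copper section on the round steel jig is clamped from inside, and its spring release button sits deep below the neck hole. With the gripper, lift the long push rod (not the short one) up off its forked hook, reach its steel tip down through the neck and press the button fully down. Finish while still holding the rod in the gripper with the button held down, so that the clamp stays released; leave the short rod and the other things on the table where they are.

Things in the scene. Friction and masses are not known exactly. Their poses are not given: they have to be found in the camera images.
- rod: Long push rod hanging upright in either of the stand's two forked hooks. Steel rod 12 mm in diameter, 110 mm long, below a round collar (36 mm in diameter, 6 mm thick); above it a round wooden handle 26 mm in diameter, from 6 to 66 mm above the origin (top 6 mm narrower). 0.13 to 0.25 kg. Origin: centre of the collar's underside; z up towards the handle. Its yaw does not matter.
- rod_tip (a point): Centre of the flat lower end of the long rod, 110 mm below the origin of the rod.
- short_rod: The short rod, hanging in the other hook: same collar and handle, but only 45 mm of steel rod below the collar, too short for the job. Leave it hanging. Origin and axes as for the long rod.
- stand: Fixed wooden tool stand, foot 100 x 240 x 16 mm, nothing higher than 160 mm. Two forked steel hooks, 60 mm either side of the origin along y, point to its -x: two level prongs with a 16 mm slot between; the collars rest on the prongs, 150 mm above the table. Posts behind (+x), lower than the forks' tops. Origin: on the table, midway below the two hanging places.
- hook0 (a point): Hanging place in the fork at the stand's -y end, level with the prongs' tops (150 mm above the table). Stops 10 mm high (the prongs' upturned tips in front, a cross bar behind) stand 23 mm before and behind it: lift a collar over 10 mm to clear them. The rod then leaves the slot forwards (stand's -x) or, lifted over 110 mm, straight up.
- hook1 (a point): The same for the fork at the stand's +y end.
- jig: Fixed round steel jig base, 170 mm in diameter (three small clamp dogs reach to about 200 mm), 34 mm high, with a spun copper section 148 mm in diameter clamped on top, narrowing to an upright open neck. Origin: on the table below the centre; z up. A like section stands loose on the bare table: that is not the one.
- neck (a point): Centre of the neck hole at the rim of the clamped copper section: 120 mm above the table, clear bore 32 mm in diameter, outside 40 mm. The 16 mm of neck below the rim is straight; below it the section widens.
- button_top (a point): Centre of the flat top of the release button (steel, 22 mm in diameter), straight below the neck: 60 mm below the rim (60 mm above the table) when not pressed. It moves down with the button.
- button (a joint): Travel of the release button in m: 0 up, 0.010 fully down against its hard stop. It springs back: about 3 N starts it, about 9 N holds it fully down.
- collar: Loose bystander: copper ring 64 mm in diameter, 30 mm high.
- bowl: Loose bystander: small copper bowl 68 mm in diameter, 35 mm high.
- section: Loose bystander: spun copper section 148 mm in diameter, 86 mm high, standing on the bare table.
- block: Loose bystander: wooden block 100 x 70 x 45 mm.
- mallet: Loose bystander: wooden mallet lying at the back of the table.
- pipe: Loose bystander: upright brown pipe offcut 52 mm in diameter, 110 mm high.
- tin: Loose bystander: plain metal tin 70 mm in diameter, 90 mm high.
Things that resemble listed ones, but are neither listed nor needed, are in the scene too. Leave any red look-alike of the rod alone.

How it is judged:
By the outcome, as a careful person would: the job done as asked, in the order asked, and still so for the second after the job is handed in, while the arm keeps its last pose, push and grip.
It also fails if it takes over 54 s, if anything falls off the work surface, if the arm or the gripper's body presses on something with over 40 N, if the wrist force passes 120 N, or if a joint passes its speed limit or range.

## Working session

There is one attempt and no reset: what is moved stays moved. The work goes in short steps, Python scripts to look and compute and a tool call to move; the robot and the scene stay as the last step left them, time stands still between calls to the robot, and variables do not carry over. Pictures are saved under pics/ and viewed, and the job is handed in when it is done.

Besides the shell and the picture viewer there is one more tool, called after "Request:" as name(argument=value, ...), one argument or row to a line, values as JSON. step_arm: Moves the arm, as the interface text tells. Its arguments: {"type":"object","properties":{"motion":{"type":"array","items":{"type":"array","items":{"type":"number"}}},"newtons":{"type":"number"}},"required":["motion"]}

```bash
ls; mkdir -p pics; python3 - <<'E'
from rig import manip
import cv2,numpy as np
print(manip.sense())
for n in("scene","top"):
    p,d=manip.grab_frame(n); c=manip.camera_info(n)
    print(n,c["mtx"],c["extrinsics"])
    cv2.imwrite(f"pics/{n}0.png",p[:,:,::-1]); np.save(f"pics/{n}0.npy",d)
E
```

```text
pics
{'time': 0.0, 'q': array([ 9.66718952e-01,  1.81530960e-01,  1.60799580e+00,  8.23297749e-07,
        1.35381528e+00, -2.06323864e-01]), 'qvel': array([-0.0010279 ,  0.00109404, -0.00279519, -0.00086224, -0.00051152,
       -0.00122899]), 'joint_efforts': array([-1.19068147e-05, -4.44878733e+01, -3.51330650e+01, -3.58618690e-04,
        9.08279268e-03, -7.01376894e-05]), 'position': array([0.22240212, 0.52965056, 0.23039573]), 'orientation': array([ 3.24228502e-04,  8.32870731e-01,  5.53466874e-01, -8.12380812e-04]), 'ft_force': array([ 0.14667788, -0.07454525, -0.39503071]), 'torque': array([ 0.04828684, -0.02916068, -0.02049562]), 'gripper_width': 0.08504819991375395}
scene [[461.57609634   0.         330.36636874]
 [  0.         461.57609634 198.62797976]
 [  0.           0.           1.        ]] [[-0.73012724  0.44317523 -0.5201057   1.30402004]
 [ 0.68311824  0.45531642 -0.570996    0.793284  ]
 [-0.01623862 -0.77219342 -0.63518     0.99164156]
 [ 0.          0.          0.          1.        ]]
top [[378.03583452   0.         317.40215197]
 [  0.         378.03583452 196.18194227]
 [  0.           0.           1.        ]] [[ 0.01335139 -0.99059835  0.13614933  0.38404577]
 [-0.99987979 -0.0143001  -0.00599251  0.0164412 ]
 [ 0.00788312 -0.13605296 -0.9906702   1.54040089]
 [ 0.          0.          0.          1.        ]]
```

View pics/scene0.png

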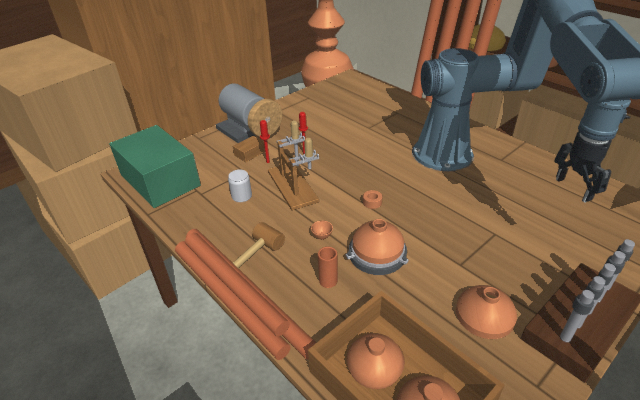

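View pics/top0.png

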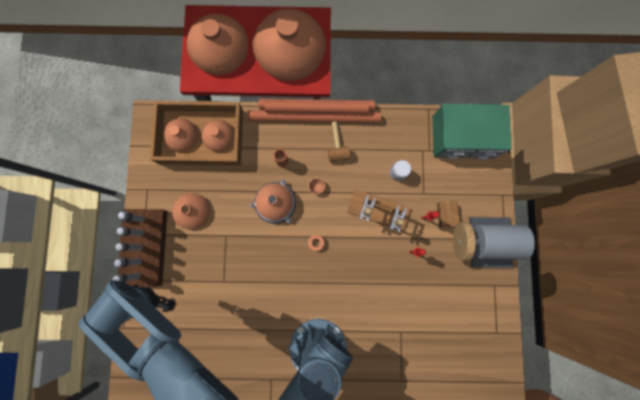

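The scene picture shows the jig with its clamped section at about (378,240) and a like section on the bare table at (488,310). The stand is at (295,165) with two wooden handles, at (295,130) and (309,148). Red look-alikes are at (264,130) and (302,122). I'll enlarge these areas.

```bash
python3 - <<'E'
import cv2
a=cv2.imread("pics/scene0.png");b=cv2.imread("pics/top0.png")
cv2.imwrite("pics/c1.png",cv2.resize(a[100:215,235:345],None,fx=5,fy=5,interpolation=cv2.INTER_CUBIC))
cv2.imwrite("pics/c2.png",cv2.resize(b[170:270,240:450],None,fx=3.8,fy=3.8,interpolation=cv2.INTER_CUBIC))
cv2.imwrite("pics/c3.png",cv2.resize(a[205:285,330:430],None,fx=6,fy=6,interpolation=cv2.INTER_CUBIC))
E
```

```text
(no output)
```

View pics/c1.png

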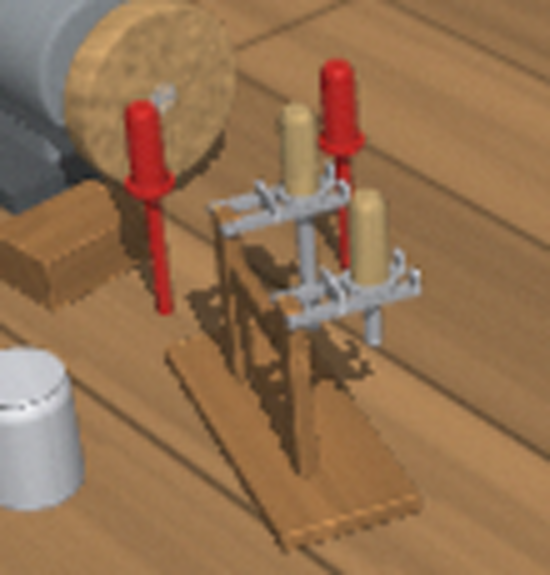

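View pics/c2.png

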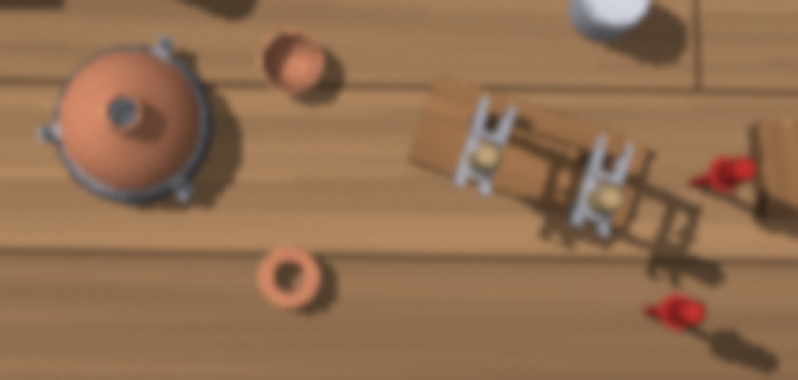

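View pics/c3.png

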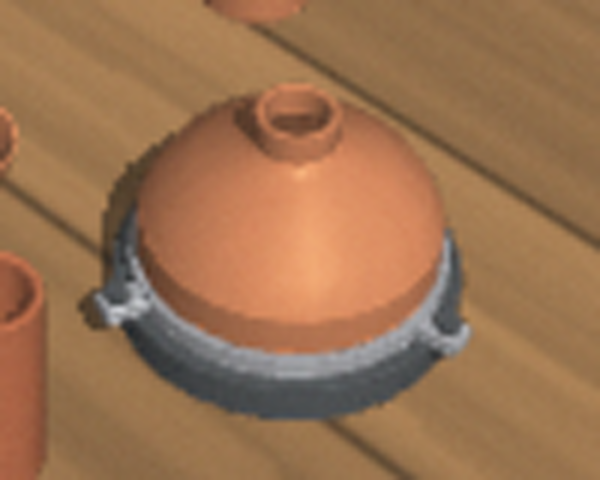

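Candidates for the rod:
- Wooden handle at scene (295,130) / top (400,222): bare steel runs down to scene (297,156), so it is long.
- Wooden handle at scene (309,148) / top (368,211): its tip shows only just below the fork at (310,168), so it is the short rod.
- Red look-alikes at scene (264,130) and (302,122) / top (431,216) and (419,252): leave alone.

I choose the first. Next I measure it from both views.

```bash
cat > h.py <<'E'
import numpy as np,cv2
from rig import manip
def ray(n,u,v):
    c=manip.camera_info(n);K=np.array(c["mtx"]);T=np.array(c["extrinsics"])
    d=T[:3,:3]@np.linalg.inv(K)@[u,v,1];return T[:3,3],d
def cloud(n,d):
    c=manip.camera_info(n);K=np.array(c["mtx"]);T=np.array(c["extrinsics"])
    v,u=np.mgrid[:400,:640];r=np.stack([(u),(v),np.ones_like(u)],-1)@np.linalg.inv(K).T*d[...,None]
    P=r@T[:3,:3].T+T[:3,3];P[d==0]=np.nan;return P
def tri(a,b):
    o1,d1=ray(*a);o2,d2=ray(*b);A=np.stack([d1,-d2],1);s=np.linalg.lstsq(A,o2-o1,rcond=None)[0]
    p,q=o1+s[0]*d1,o2+s[1]*d2;return (p+q)/2,np.linalg.norm(p-q)
def atz(n,u,v,z):
    o,d=ray(n,u,v);return o+d*(z-o[2])/d[2]
def proj(n,p):
    c=manip.camera_info(n);K=np.array(c["mtx"]);T=np.linalg.inv(np.array(c["extrinsics"]))
    q=K@(T[:3,:3]@p+T[:3,3]);return q[:2]/q[2]
E
python3 - <<'E'
from h import *
np.set_printoptions(precision=4,suppress=True)
for nm,cs,ct in(("long",(298,110),(607,198)),("short",(369,194),(486,156)),):
    s=(235+cs[0]/5-.4,100+cs[1]/5-.4);t=(240+ct[0]/3.8-.4,170+ct[1]/3.8-.4)
    print(nm,s,t,tri(("scene",*s),("top",*t)),atz("scene",*s,.216),atz("top",*t,.216))
s=(330+299/6-.4,205+106/6-.4);t=(240+124/3.8-.4,170+110/3.8-.4)
print("neck",s,t,tri(("scene",*s),("top",*t)),atz("scene",*s,.12),atz("top",*t,.12))
S=np.load("pics/scene0.npy");P=cloud("scene",S);T=np.load("pics/top0.npy");Q=cloud("top",T)
for n,C in(("s",P),("t",Q)):
    for nm,x,y in(("region",0,0),):
        m=(C[...,2]>.16)&(C[...,2]<.24)&(C[...,0]>.35)&(C[...,0]<.75)&(C[...,1]<.1)&(C[...,1]>-.3)
        pts=C[m]; 
        img=np.zeros((400,640),np.uint8);img[m]=1
        k,l,st,ce=cv2.connectedComponentsWithStats(img)
        for i in range(1,k):
            if st[i,4]>5: q=C[l==i]; print(n,st[i],q.min(0),q.max(0),np.median(q,0))
# neck top ring pts
for n,C in(("s",P),("t",Q)):
    m=(np.abs(C[...,2]-.12)<.006)&(C[...,0]>.3)&(C[...,0]<.75)&(C[...,1]<.2)&(C[...,1]>0)
    q=C[m];print(n,len(q),q.min(0),q.max(0),q.mean(0))
E
```

```text
long (294.20000000000005, 121.6) (399.3368421052632, 221.70526315789473) (array([ 0.4802, -0.2806,  0.2169]), np.float64(0.0013195681156634427)) [ 0.4795 -0.2825  0.216 ] [ 0.4798 -0.2803  0.216 ]
short (308.40000000000003, 138.4) (367.4947368421053, 210.65263157894736) (array([ 0.5167, -0.1681,  0.218 ]), np.float64(0.000718298331190264)) [ 0.5145 -0.1702  0.216 ] [ 0.5172 -0.1686  0.216 ]
neck (379.43333333333334, 222.26666666666665) (272.23157894736846, 198.54736842105262) (array([0.566 , 0.1804, 0.1216]), np.float64(0.004851641826287231)) [0.5631 0.1811 0.12  ] [0.5677 0.1787 0.12  ]
s [291 121   8  18 126] [ 0.4681 -0.2942  0.1612] [ 0.4962 -0.2644  0.2211] [ 0.4874 -0.2747  0.1926]
s [287 137   4   4   8] [ 0.5023 -0.2936  0.1601] [ 0.5112 -0.2718  0.1644] [ 0.5088 -0.287   0.1613]
s [304 138   9  19 143] [ 0.5061 -0.1783  0.1601] [ 0.5331 -0.1526  0.2196] [ 0.5253 -0.1607  0.1952]
t [365 204   5   3   6] [ 0.5397 -0.1816  0.1613] [ 0.5471 -0.1672  0.1661] [ 0.5434 -0.1723  0.1622]
t [363 208   9   8  56] [ 0.5046 -0.182   0.163 ] [ 0.5269 -0.1584  0.2204] [ 0.5159 -0.1675  0.2131]
t [396 215   6   3   6] [ 0.501  -0.2989  0.1609] [ 0.5082 -0.2808  0.1664] [ 0.5044 -0.2893  0.162 ]
t [394 219  11   8  63] [ 0.4668 -0.2977  0.1605] [ 0.4899 -0.2723  0.223 ] [ 0.4787 -0.2804  0.2119]
s 65 [0.5482 0.1638 0.1144] [0.7236 0.1991 0.1254] [0.5706 0.1816 0.119 ]
t 40 [0.5465 0.1458 0.1148] [0.7179 0.199  0.1255] [0.5692 0.1781 0.119 ]
```

```bash
cat >> h.py <<'E'
from scipy.spatial.transform import Rotation as Ro
def pose():
    s=manip.sense();q=s["orientation"];return np.array(s["position"]),Ro.from_quat([q[1],q[2],q[3],q[0]])
def run(rows,p=None,R=None):
    if p is None:p,R=pose()
    out=[]
    for r in rows:
        p=p+R.apply(r[:3]);R=R*Ro.from_rotvec(np.radians(r[3:6]));out.append(p)
    return np.array(out),R
def down(yaw): # tool down with jaw angle yaw deg
    return Ro.from_euler('z',yaw,degrees=True)*Ro.from_euler('x',180,degrees=True)
E
python3 - <<'E'
from h import *
np.set_printoptions(precision=4,suppress=True)
S=np.load("pics/scene0.npy");P=cloud("scene",S);T=np.load("pics/top0.npy");Q=cloud("top",T)
a=cv2.imread("pics/scene0.png")[...,::-1].astype(int);b=cv2.imread("pics/top0.png")[...,::-1].astype(int)
for n,C,i in(("s",P,a),("t",Q,b)):
    m=(i[...,0]>130)&(i[...,1]<50)&(i[...,2]<50)&(C[...,0]<.75)
    k,l,st,ce=cv2.connectedComponentsWithStats(m.astype(np.uint8))
    for j in range(1,k):
        if st[j,4]>8:q=C[l==j];print(n,st[j],q.min(0),q.max(0),np.median(q,0))
    m=(np.abs(C[...,2]-.12)<.004)&(C[...,0]>.5)&(C[...,0]<.62)&(C[...,1]<.24)&(C[...,1]>.12)
    q=C[m];print("neck",len(q),q.min(0),q.max(0),(q.min(0)+q.max(0))/2,q.mean(0))
big=cv2.resize(a[210:240,355:405].astype(np.uint8)[...,::-1],None,fx=14,fy=14,interpolation=cv2.INTER_CUBIC)
cv2.imwrite("pics/n1.png",big)
big=cv2.resize(b[183:215,255:290].astype(np.uint8)[...,::-1],None,fx=16,fy=16,interpolation=cv2.INTER_CUBIC)
cv2.imwrite("pics/n2.png",big)
p,R=pose();print(p,R.as_matrix())
E
```

```text
s [299 113   8  18 101] [ 0.3691 -0.3744  0.1119] [ 0.3971 -0.3437  0.1787] [ 0.3841 -0.3589  0.1413]
s [260 121  10  19 116] [ 0.5045 -0.4273  0.1073] [ 0.5316 -0.4011  0.1789] [ 0.5205 -0.4102  0.14  ]
s [265 142   4  21  45] [ 0.5111 -0.4224  0.0037] [ 0.5212 -0.4108  0.0925] [ 0.5159 -0.4157  0.0477]
neck 61 [0.5484 0.1638 0.116 ] [0.5869 0.2029 0.1234] [0.5677 0.1833 0.1197] [0.5688 0.1851 0.1197]
t [426 213  12   7  40] [ 0.4985 -0.4277  0.0691] [ 0.5206 -0.4072  0.1801] [ 0.5112 -0.4127  0.1645]
t [413 249  10   7  41] [ 0.3637 -0.3692  0.1092] [ 0.3859 -0.3538  0.179 ] [ 0.3753 -0.3608  0.1495]
neck 32 [0.5469 0.1608 0.1165] [0.5846 0.1989 0.1239] [0.5658 0.1798 0.1202] [0.5653 0.1788 0.1192]
[0.2225 0.5297 0.2304] [[ 0.3874  0.9219 -0.0009]
 [ 0.9219 -0.3874 -0.0013]
 [-0.0016 -0.0003 -1.    ]]
```

View pics/n1.png

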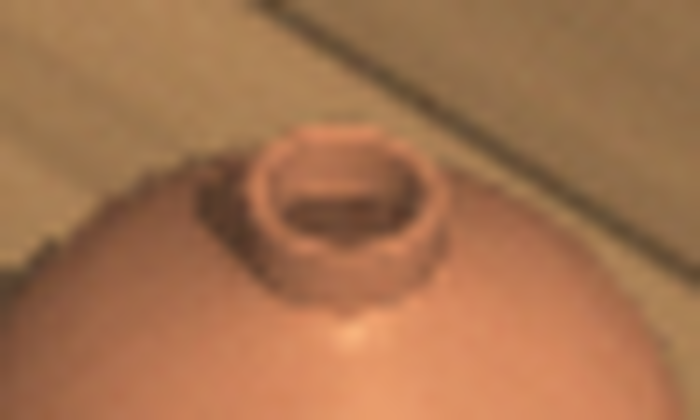

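View pics/n2.png

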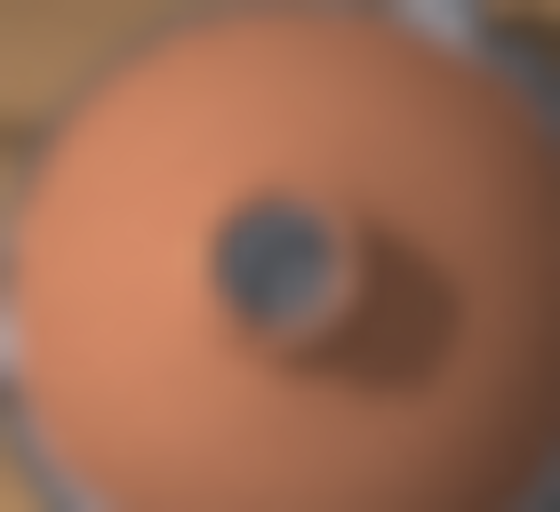

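Neck rim: scene (379.2,222.8) and top (271.8,198.9), so it is at about (0.566, 0.181, 0.121). The long handle's axis is at about (0.480, -0.281), with its top at 0.217. Red rod tops reach 0.18, so I'll travel at z≈0.30.

```bash
python3 - <<'E'
from h import *
np.set_printoptions(precision=4,suppress=True)
print(tri(("scene",379.2,222.8),("top",271.8,198.9)),atz("scene",379.2,222.8,.12),atz("top",271.8,198.9,.12))
rows=[[0,0,-.04,0,0,0]]*2+[[-.004,.0575,0,0,0,5.73]]*17
o,R=run(rows);print(o[-1],o[8],o[11],R.as_matrix())
E
```

```text
(array([0.5657, 0.1812, 0.1198]), np.float64(0.0021984396203610125)) [0.5652 0.1822 0.12  ] [0.5664 0.1803 0.12  ]
[ 0.4814 -0.297   0.3113] [0.5072 0.2553 0.3105] [0.5587 0.0908 0.3107] [[ 0.8642 -0.5031 -0.0009]
 [-0.5031 -0.8642 -0.0013]
 [-0.0001  0.0016 -1.    ]]
```

Request:
step_arm(
  motion=[
    [0, 0, -0.04, 0, 0, 0, 1],
    [0, 0, -0.04, 0, 0, 0, 1],
    [-0.004, 0.0575, 0, 0, 0, 5.73, 1],
    [-0.004, 0.0575, 0, 0, 0, 5.73, 1],
    [-0.004, 0.0575, 0, 0, 0, 5.73, 1],
    [-0.004, 0.0575, 0, 0, 0, 5.73, 1],
    [-0.004, 0.0575, 0, 0, 0, 5.73, 1],
    [-0.004, 0.0575, 0, 0, 0, 5.73, 1],
    [-0.004, 0.0575, 0, 0, 0, 5.73, 1],
    [-0.004, 0.0575, 0, 0, 0, 5.73, 1],
    [-0.004, 0.0575, 0, 0, 0, 5.73, 1],
    [-0.004, 0.0575, 0, 0, 0, 5.73, 1],
  ],
)

```text
time: 1.6
position: [0.5591, 0.0893, 0.3107]
orientation: [-0.0, 0.996, 0.085, -0.0]
ft_force: [0.9, 0.9, -0.9]
gripper_width: 0.0854
```

```bash
python3 - <<'E'
from h import *
np.set_printoptions(precision=4,suppress=True)
p,R=pose();T=np.array([.480,-.281,.300]);n=8;y=28.0
# piecewise equal tool rows
from scipy.optimize import least_squares
f=lambda v:run([[v[0],v[1],v[2],0,0,y/n]]*n,p,R)[0][-1]-T
v=least_squares(f,[0,.05,0]).x;print(v,y/n);o,R2=run([[*v,0,0,y/n]]*n,p,R);print(o,R2.as_matrix())
E
```

```text
[-0.0079  0.0471  0.0013] 3.5
[[ 0.5593  0.0415  0.3094]
 [ 0.5565 -0.0062  0.308 ]
 [ 0.5508 -0.0537  0.3067]
 [ 0.5423 -0.1007  0.3053]
 [ 0.5309 -0.1471  0.304 ]
 [ 0.5167 -0.1928  0.3027]
 [ 0.4997 -0.2374  0.3013]
 [ 0.48   -0.281   0.3   ]] [[ 0.9495 -0.3136 -0.0008]
 [-0.3136 -0.9495  0.0001]
 [-0.0008  0.0001 -1.    ]]
```

Request:
step_arm(
  motion=[
    [-0.0079, 0.0471, 0.0013, 0, 0, 3.5, 1],
    [-0.0079, 0.0471, 0.0013, 0, 0, 3.5, 1],
    [-0.0079, 0.0471, 0.0013, 0, 0, 3.5, 1],
    [-0.0079, 0.0471, 0.0013, 0, 0, 3.5, 1],
    [-0.0079, 0.0471, 0.0013, 0, 0, 3.5, 1],
    [-0.0079, 0.0471, 0.0013, 0, 0, 3.5, 1],
    [-0.0079, 0.0471, 0.0013, 0, 0, 3.5, 1],
    [-0.0079, 0.0471, 0.0013, 0, 0, 3.5, 1],
    [0, 0, 0, 0, 0, 0, 1],
    [0, 0, 0, 0, 0, 0, 1],
  ],
)

```text
time: 2.85
position: [0.4811, -0.2787, 0.3005]
orientation: [-0.0, 0.988, -0.157, -0.0]
ft_force: [0.4, 0.1, -0.1]
gripper_width: 0.0853
```

```bash
python3 - <<'E'
from h import *
np.set_printoptions(precision=4,suppress=True)
p,R=pose();print(p,R.as_matrix(),manip.sense()["q"])
a,d=manip.grab_frame("scene");np.save("pics/s1.npy",d);cv2.imwrite("pics/s1.png",a[:,:,::-1])
cv2.imwrite("pics/s1c.png",cv2.resize(a[60:200,225:365,::-1],None,fx=4.2,fy=4.2,interpolation=cv2.INTER_CUBIC))
E
```

```text
[ 0.4811 -0.2787  0.3005] [[ 0.9506 -0.3106 -0.0004]
 [-0.3106 -0.9506  0.001 ]
 [-0.0007 -0.0008 -1.    ]] [-0.7388  0.0883  1.5707  0.0005  1.4836 -0.4231]
```

View pics/s1c.png

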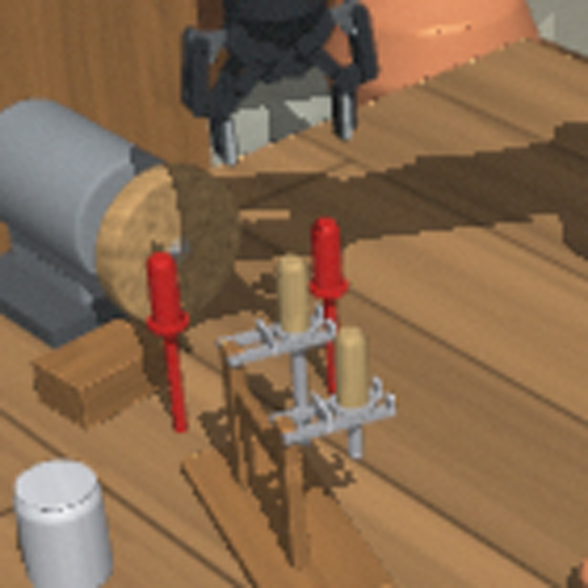

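The crop shows the gripper squarely above the stand with its fingertips at (224,160) and (343,135). The long rod's handle is at (292,290), and its steel reaches well below the fork at (299,390). I'll descend in two parts.

Request:
step_arm(
  motion=[
    [0, 0.0025, 0.02, 0, 0, 0, 1],
    [0, 0, 0.025, 0, 0, 0, 1],
    [0, 0, 0.02, 0, 0, 0, 1],
    [0, 0, 0, 0, 0, 0, 1],
    [0, 0, 0, 0, 0, 0, 1],
  ],
)

```text
time: 3.52
position: [0.4811, -0.281, 0.2369]
orientation: [0.0, 0.988, -0.157, 0.001]
ft_force: [-0.7, -1.4, 0.3]
gripper_width: 0.0859
```

```bash
python3 - <<'E'
from h import *
np.set_printoptions(precision=4,suppress=True)
p,R=pose();print(p)
a,d=manip.grab_frame("scene");cv2.imwrite("pics/s2c.png",cv2.resize(a[80:180,245:345,::-1],None,fx=6,fy=6,interpolation=cv2.INTER_CUBIC))
print((proj("scene",p)-[245,80])*6,(proj("scene",np.array([.48,-.281,.217]))-[245,80])*6)
E
```

```text
[ 0.4811 -0.281   0.2369]
[292.2376 218.1931] [296.198  249.3247]
```

View pics/s2c.png

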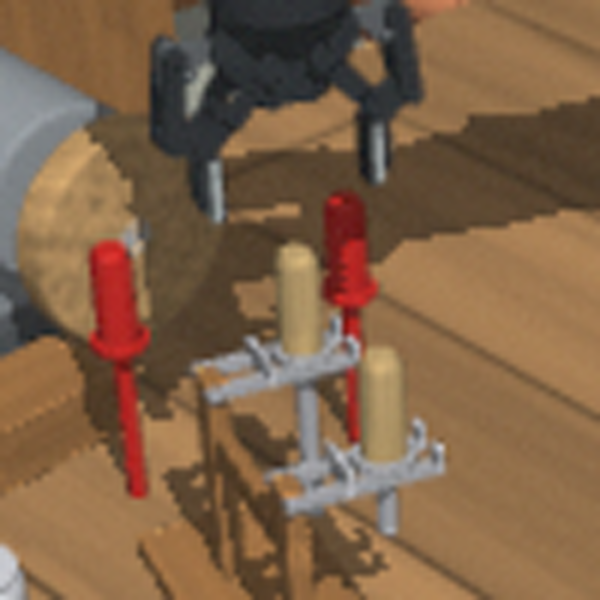

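The fingertips at (213,215) and (377,180) straddle the handle at (298,250), so I go down to the grasp height and close.

Request:
step_arm(
  motion=[
    [-0.001, 0, 0.02, 0, 0, 0, 1],
    [0, 0, 0.025, 0, 0, 0, 1],
    [0, 0, 0.014, 0, 0, 0, 1],
    [0, 0, 0.006, 0, 0, 0, 1],
    [0, 0, 0, 0, 0, 0, 1],
    [0, 0, 0, 0, 0, 0, 1],
  ],
  newtons=70,
)

```text
time: 4.32
position: [0.4799, -0.2816, 0.1719]
orientation: [0.0, 0.988, -0.157, 0.001]
ft_force: [0.5, 0.8, 0.1]
gripper_width: 0.0855
```

Request:
step_arm(
  motion=[
    [0, 0, 0, 0, 0, 0, 0],
    [0, 0, 0, 0, 0, 0, 0],
    [0, 0, 0, 0, 0, 0, 0],
    [0, 0, 0, 0, 0, 0, 0],
    [0, 0, 0, 0, 0, 0, 0],
    [0, 0, 0, 0, 0, 0, 0],
    [0, 0, 0, 0, 0, 0, 0],
    [0, 0, 0, 0, 0, 0, 0],
  ],
  newtons=70,
)

```text
time: 5.32
position: [0.4796, -0.2813, 0.1712]
orientation: [0.0, 0.988, -0.157, 0.0]
ft_force: [0.9, 0.0, 4.9]
gripper_width: 0.0247
```

```bash
python3 - <<'E'
from h import *
np.set_printoptions(precision=4,suppress=True)
p,R=pose();print(p,R.as_matrix(),manip.sense()["ft_force"],manip.sense()["torque"])
a,d=manip.grab_frame("scene");cv2.imwrite("pics/s3c.png",cv2.resize(a[80:180,245:345,::-1],None,fx=6,fy=6,interpolation=cv2.INTER_CUBIC))
E
```

```text
[ 0.4796 -0.2813  0.1712] [[ 0.9505 -0.3106  0.0006]
 [-0.3106 -0.9505 -0.0004]
 [ 0.0007  0.0002 -1.    ]] [0.9184 0.0123 4.9381] [ 0.0894 -0.0688  0.0087]
```

View pics/s3c.png

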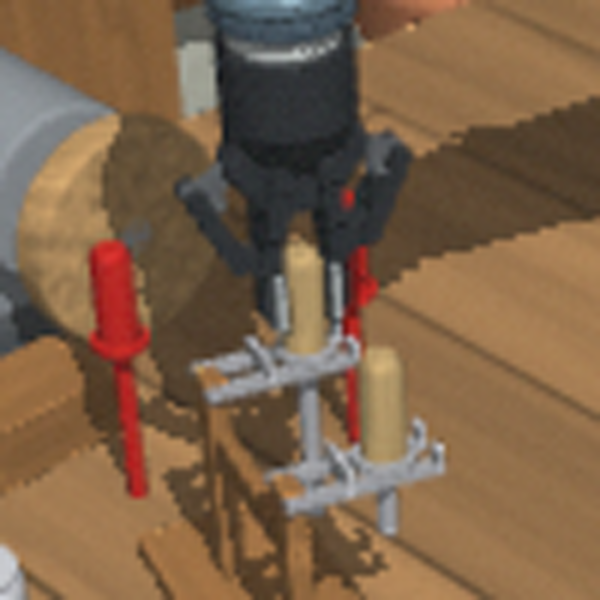

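Handle gripped: width is 24.7 mm and the pads sit at (280,300) and (335,290) on either side of it. I lift straight up.

Request:
step_arm(
  motion=[
    [0, 0, -0.005, 0, 0, 0, 0],
    [0, 0, -0.01, 0, 0, 0, 0],
    [0, 0, -0.015, 0, 0, 0, 0],
    [0, 0, -0.02, 0, 0, 0, 0],
    [0, 0, -0.02, 0, 0, 0, 0],
    [0, 0, -0.02, 0, 0, 0, 0],
    [0, 0, -0.02, 0, 0, 0, 0],
    [0, 0, -0.025, 0, 0, 0, 0],
    [0, 0, -0.025, 0, 0, 0, 0],
    [0, 0, -0.025, 0, 0, 0, 0],
    [0, 0, -0.02, 0, 0, 0, 0],
    [0, 0, 0, 0, 0, 0, 0],
  ],
)

```text
time: 6.88
position: [0.4799, -0.2816, 0.3786]
orientation: [0.001, 0.988, -0.157, 0.002]
ft_force: [-0.3, 0.6, -1.3]
gripper_width: 0.0248
```

```bash
python3 - <<'E'
from h import *
np.set_printoptions(precision=4,suppress=True)
p,R=pose();print(p,R.as_matrix(),manip.sense()["ft_force"],manip.sense()["torque"])
a,d=manip.grab_frame("scene");cv2.imwrite("pics/s4c.png",cv2.resize(a[50:170,245:345,::-1],None,fx=5,fy=5,interpolation=cv2.INTER_CUBIC))
T=np.array([.566,.181,p[2]]);n=10;y=-35.
from scipy.optimize import least_squares
f=lambda v:run([[v[0],v[1],v[2],0,0,y/n]]*n,p,R)[0][-1]-T
v=least_squares(f,[0,.05,0]).x;print(v,y/n);o,R2=run([[*v,0,0,y/n]]*n,p,R);print(o,R2.as_matrix())
E
```

```text
[ 0.4799 -0.2816  0.3786] [[ 0.9506 -0.3105  0.0033]
 [-0.3105 -0.9506 -0.0031]
 [ 0.0041  0.0019 -1.    ]] [-0.3167  0.5584 -1.2825] [-0.0243 -0.0139 -0.0244]
[ 0.0068 -0.0473 -0.0001] -3.5
[[ 0.5011 -0.2388  0.3786]
 [ 0.5196 -0.1947  0.3787]
 [ 0.5354 -0.1496  0.3787]
 [ 0.5484 -0.1036  0.3787]
 [ 0.5586 -0.0569  0.3787]
 [ 0.5659 -0.0097  0.3787]
 [ 0.5703  0.0379  0.3787]
 [ 0.5718  0.0856  0.3787]
 [ 0.5703  0.1334  0.3786]
 [ 0.566   0.181   0.3786]] [[ 0.9568  0.2909  0.0033]
 [ 0.2909 -0.9568 -0.0031]
 [ 0.0023  0.0039 -1.    ]]
```

View pics/s4c.png

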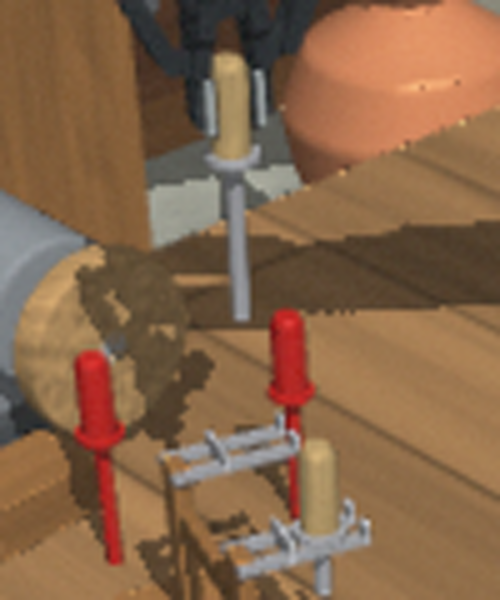

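The long rod is lifted clear, with its collar at (232,158) and tip at (241,320) in the crop. The short rod still hangs. Now to the jig.

Request:
step_arm(
  motion=[
    [0.0068, -0.0473, 0, 0, 0, -3.5, 0],
    [0.0068, -0.0473, 0, 0, 0, -3.5, 0],
    [0.0068, -0.0473, 0, 0, 0, -3.5, 0],
    [0.0068, -0.0473, 0, 0, 0, -3.5, 0],
    [0.0068, -0.0473, 0, 0, 0, -3.5, 0],
    [0.0068, -0.0473, 0, 0, 0, -3.5, 0],
    [0.0068, -0.0473, 0, 0, 0, -3.5, 0],
    [0.0068, -0.0473, 0, 0, 0, -3.5, 0],
    [0.0068, -0.0473, 0, 0, 0, -3.5, 0],
    [0.0068, -0.0473, 0, 0, 0, -3.5, 0],
    [0, 0, 0, 0, 0, 0, 0],
    [0, 0, 0, 0, 0, 0, 0],
  ],
)

```text
time: 8.43
position: [0.5649, 0.1812, 0.3748]
orientation: [0.0, 0.989, 0.147, -0.001]
ft_force: [-0.2, 0.0, -1.9]
gripper_width: 0.0243
```

```bash
python3 - <<'E'
from h import *
np.set_printoptions(precision=4,suppress=True)
p,R=pose();print(p,R.as_matrix(),manip.sense()["ft_force"])
a,d=manip.grab_frame("scene");b,_=manip.grab_frame("top")
cv2.imwrite("pics/s5c.png",cv2.resize(a[110:260,330:430,::-1],None,fx=4,fy=4,interpolation=cv2.INTER_CUBIC))
cv2.imwrite("pics/t5c.png",cv2.resize(b[150:250,220:340,::-1],None,fx=5,fy=5,interpolation=cv2.INTER_CUBIC))
E
```

```text
[0.5649 0.1812 0.3748] [[ 0.9567  0.2909 -0.0018]
 [ 0.2909 -0.9567 -0.0008]
 [-0.0019  0.0003 -1.    ]] [-0.2249  0.0265 -1.8841]
```

View pics/s5c.png

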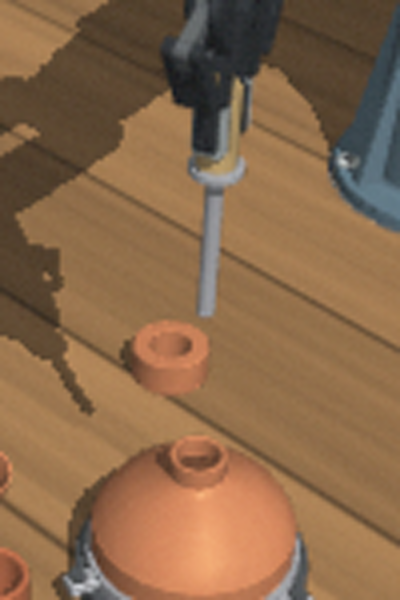

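View pics/t5c.png

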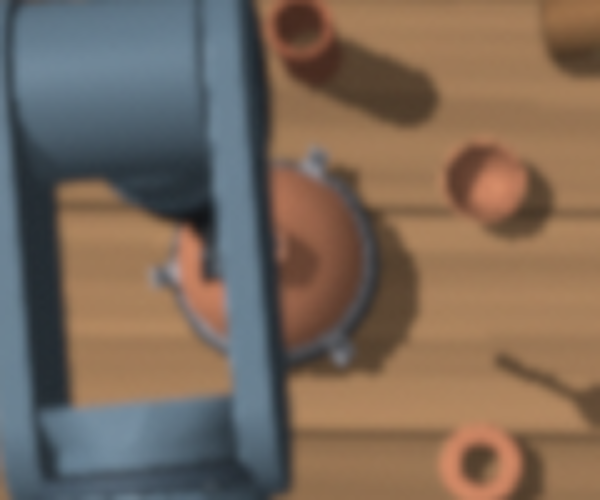

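```bash
python3 - <<'E'
from h import *
np.set_printoptions(precision=4,suppress=True)
p,R=pose()
a,d=manip.grab_frame("scene");C=cloud("scene",d)
cv2.imwrite("pics/s6c.png",cv2.resize(a[145:195,360:410,::-1],None,fx=12,fy=12,interpolation=cv2.INTER_CUBIC))
m=(np.abs(C[...,0]-.566)<.05)&(np.abs(C[...,1]-.181)<.05)&(C[...,2]>.22)&(C[...,2]<.4)
cam=np.array(manip.camera_info("scene")["extrinsics"])[:3,3]
u=(cam-p)[:2];u/=np.linalg.norm(u);w=np.array([-u[1],u[0]])
for z in np.arange(.235,.36,.01):
    k=m&(np.abs(C[...,2]-z)<.005)
    q=C[k]
    if len(q):print(z.round(3),len(q),"lat",((q[:,:2]-[.566,.181])@w).min().round(4),((q[:,:2]-[.566,.181])@w).max().round(4),"near",((q[:,:2]-[.566,.181])@u).max().round(4))
print(u,w,p)
for z in(.2436,.354,.3):print(z,(proj("scene",np.array([.5655,.1815,z]))-[360,145]+.5)*12)
E
```

```text
0.245 7 lat -0.0055 0.0025 near 0.0072
0.255 12 lat -0.0058 0.0045 near 0.0083
0.265 17 lat -0.0066 0.0041 near 0.0058
0.275 13 lat -0.007 0.0036 near 0.0066
0.285 13 lat -0.0049 0.003 near 0.0106
0.295 16 lat -0.0054 0.0045 near 0.0097
0.305 14 lat -0.0059 0.0042 near 0.0098
0.315 20 lat -0.0067 0.0038 near 0.0065
0.325 11 lat -0.0068 0.0031 near 0.0064
0.335 14 lat -0.005 0.0047 near 0.009
0.345 14 lat -0.0055 0.0045 near 0.0072
0.355 24 lat -0.0183 0.0159 near 0.0158
[0.7696 0.6386] [-0.6386  0.7696] [0.5654 0.1803 0.3753]
0.2436 [261.9529 520.2201]
0.354 [290.9    97.487]
0.3 [276.3085 310.5749]
```

View pics/s6c.png

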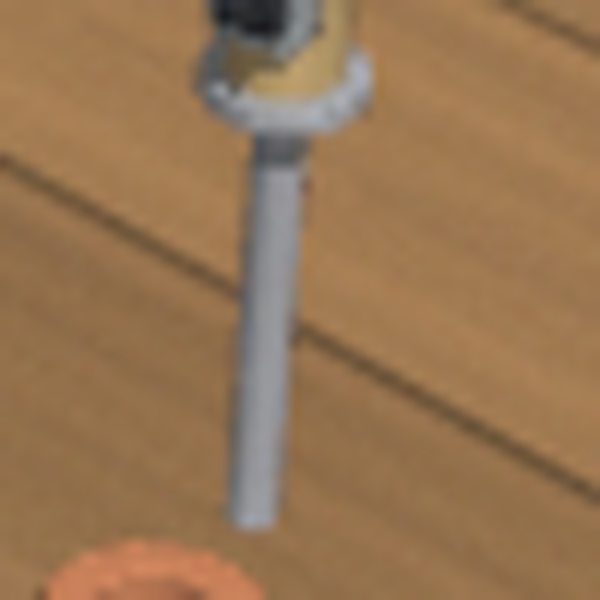

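The tip is at (254,525) in this crop, within about 1 mm of where the TCP says it should be, and the rod is upright. A small sideways correction, then I lower to just above the rim and look.

Request:
step_arm(
  motion=[
    [-0.0004, -0.0014, 0.02, 0, 0, 0, 0],
    [0, 0, 0.03, 0, 0, 0, 0],
    [0, 0, 0.03, 0, 0, 0, 0],
    [0, 0, 0.02, 0, 0, 0, 0],
    [0, 0, 0.01, 0, 0, 0, 0],
    [0, 0, 0, 0, 0, 0, 0],
    [0, 0, 0, 0, 0, 0, 0],
  ],
)

```text
time: 9.45
position: [0.5652, 0.1825, 0.2672]
orientation: [0.0, 0.989, 0.147, 0.001]
ft_force: [-0.0, -0.2, -1.9]
gripper_width: 0.0248
```

```bash
python3 - <<'E'
from h import *
np.set_printoptions(precision=4,suppress=True)
p,R=pose();print(p,R.as_matrix()[:,2],manip.sense()["ft_force"])
a,d=manip.grab_frame("scene");b,_=manip.grab_frame("top")
cv2.imwrite("pics/s7c.png",cv2.resize(a[185:235,355:405,::-1],None,fx=12,fy=12,interpolation=cv2.INTER_CUBIC))
cv2.imwrite("pics/t7c.png",cv2.resize(b[150:250,220:340,::-1],None,fx=5,fy=5,interpolation=cv2.INTER_CUBIC))
E
```

```text
[0.5652 0.1825 0.2672] [ 0.002   0.0002 -1.    ] [-0.0424 -0.192  -1.8825]
```

View pics/s7c.png

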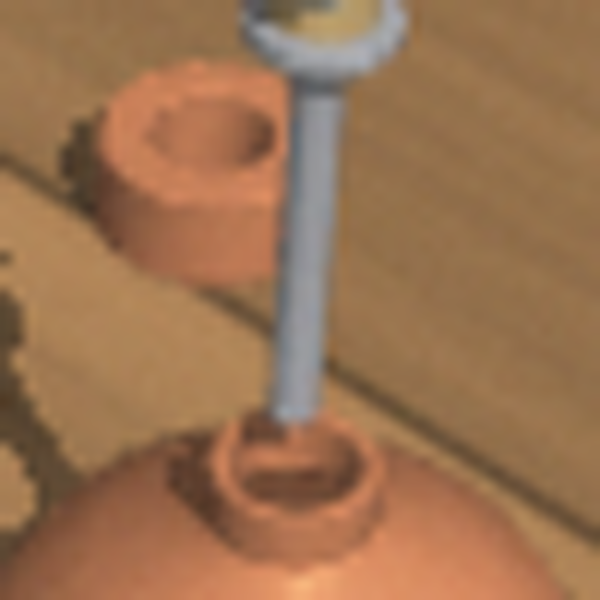

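View pics/t7c.png

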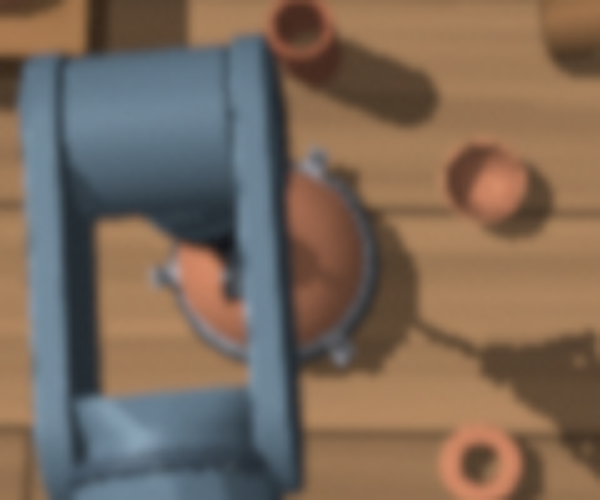

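The tip (296,410) is straight above the rim centre (298,460): the 53 px difference matches the expected 16 mm height gap, and the sideways error is about 1.5 mm of the 10 mm clearance. I lower through the neck to just above the button.

Request:
step_arm(
  motion=[
    [0, 0, 0.008, 0, 0, 0, 0],
    [0, 0, 0.01, 0, 0, 0, 0],
    [0, 0, 0.012, 0, 0, 0, 0],
    [0, 0, 0.014, 0, 0, 0, 0],
    [0, 0, 0.014, 0, 0, 0, 0],
    [0, 0, 0.009, 0, 0, 0, 0],
    [0, 0, 0, 0, 0, 0, 0],
    [0, 0, 0, 0, 0, 0, 0],
  ],
)

```text
time: 10.55
position: [0.5649, 0.1827, 0.1994]
orientation: [0.0, 0.989, 0.147, 0.0]
ft_force: [-0.1, 1.1, -2.0]
gripper_width: 0.0243
```

Request:
step_arm(
  motion=[
    [0, 0, 0.003, 0, 0, 0, 0],
    [0, 0, 0.003, 0, 0, 0, 0],
    [0, 0, 0, 0, 0, 0, 0],
  ],
)

```text
time: 10.92
position: [0.5643, 0.1826, 0.1926]
orientation: [0.0, 0.989, 0.147, -0.0]
ft_force: [-0.9, 0.1, -2.0]
gripper_width: 0.0248
```

Request:
step_arm(
  motion=[
    [0, 0, 0.002, 0, 0, 0, 0],
    [0, 0, 0.002, 0, 0, 0, 0],
    [0, 0, 0, 0, 0, 0, 0],
    [0, 0, 0, 0, 0, 0, 0],
  ],
)

```text
time: 11.42
position: [0.5647, 0.1827, 0.1893]
orientation: [0.0, 0.989, 0.147, 0.0]
ft_force: [-0.1, -0.0, 2.0]
gripper_width: 0.0246
```

Request:
step_arm(
  motion=[
    [0, 0, 0.002, 0, 0, 0, 0],
    [0, 0, 0.002, 0, 0, 0, 0],
    [0, 0, 0, 0, 0, 0, 0],
    [0, 0, 0, 0, 0, 0, 0],
  ],
)

```text
time: 11.92
position: [0.5648, 0.1827, 0.1852]
orientation: [0.0, 0.989, 0.147, 0.0]
ft_force: [-1.1, 0.1, 4.8]
gripper_width: 0.0243
```

Button contact came where expected, and the force is rising like a spring. Continuing to the stop.

Request:
step_arm(
  motion=[
    [0, 0, 0.002, 0, 0, 0, 0],
    [0, 0, 0.001, 0, 0, 0, 0],
    [0, 0, 0, 0, 0, 0, 0],
    [0, 0, 0, 0, 0, 0, 0],
  ],
)

```text
time: 12.42
position: [0.5648, 0.1827, 0.1823]
orientation: [0.0, 0.989, 0.147, 0.0]
ft_force: [0.0, -0.0, 5.8]
gripper_width: 0.0244
```

Request:
step_arm(
  motion=[
    [0, 0, 0.001, 0, 0, 0, 0],
    [0, 0, 0.0005, 0, 0, 0, 0],
    [0, 0, 0, 0, 0, 0, 0],
    [0, 0, 0, 0, 0, 0, 0],
  ],
)

```text
time: 12.92
position: [0.5649, 0.1827, 0.1811]
orientation: [0.0, 0.989, 0.147, 0.0]
ft_force: [-1.8, 0.5, 6.8]
gripper_width: 0.0247
```

Request:
step_arm(
  motion=[
    [0, 0, 0.001, 0, 0, 0, 0],
    [0, 0, 0, 0, 0, 0, 0],
    [0, 0, 0, 0, 0, 0, 0],
  ],
)

```text
time: 13.3
position: [0.5651, 0.1828, 0.181]
orientation: [0.0, 0.989, 0.147, 0.001]
ft_force: [-3.0, -1.0, 13.3]
gripper_width: 0.0244
```

Request:
step_arm(
  motion=[
    [0, 0, 0.001, 0, 0, 0, 0],
    [0, 0, 0, 0, 0, 0, 0],
    [0, 0, 0, 0, 0, 0, 0],
  ],
)

```text
time: 13.68
position: [0.5653, 0.1828, 0.1809]
orientation: [0.0, 0.989, 0.147, 0.001]
ft_force: [-4.5, -0.1, 17.1]
gripper_width: 0.0242
```

The hard stop is at TCP z 0.181: the last 1 mm commands gave almost no motion and the force jumped to 17 N. I let it settle and check that it holds.

Request:
step_arm(
  motion=[
    [0, 0, 0, 0, 0, 0, 0],
    [0, 0, 0, 0, 0, 0, 0],
    [0, 0, 0, 0, 0, 0, 0],
    [0, 0, 0, 0, 0, 0, 0],
    [0, 0, 0, 0, 0, 0, 0],
    [0, 0, 0, 0, 0, 0, 0],
    [0, 0, 0, 0, 0, 0, 0],
    [0, 0, 0, 0, 0, 0, 0],
  ],
)

```text
time: 14.68
position: [0.5653, 0.1828, 0.1809]
orientation: [0.0, 0.989, 0.147, 0.001]
ft_force: [-3.2, -1.4, 16.6]
gripper_width: 0.0244
```

```bash
python3 - <<'E'
from h import *
np.set_printoptions(precision=4,suppress=True)
p,R=pose();print(p,R.as_matrix()[:,2],manip.sense()["ft_force"],manip.sense()["gripper_width"])
a,d=manip.grab_frame("scene")
cv2.imwrite("pics/s8.png",a[:,:,::-1])
cv2.imwrite("pics/s8c.png",cv2.resize(a[150:250,320:420,::-1],None,fx=6,fy=6,interpolation=cv2.INTER_CUBIC))
E
```

```text
[0.5653 0.1828 0.1809] [ 0.0023  0.0001 -1.    ] [-3.1553 -1.447  16.5915] 0.02439713191073399
```

View pics/s8c.png

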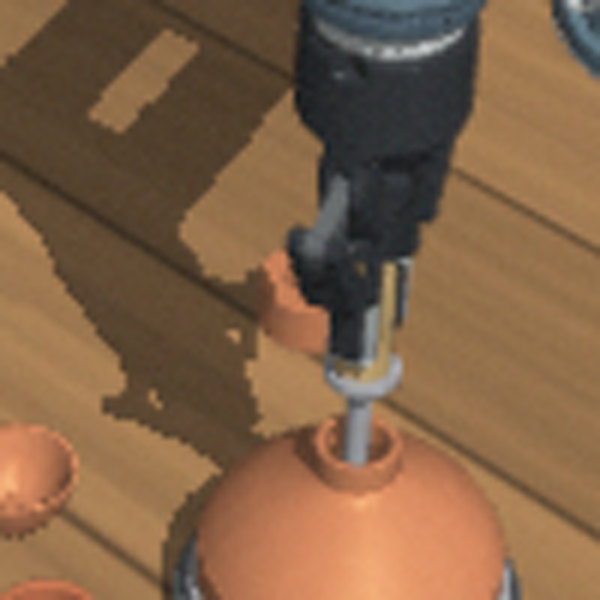

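View pics/s8.png

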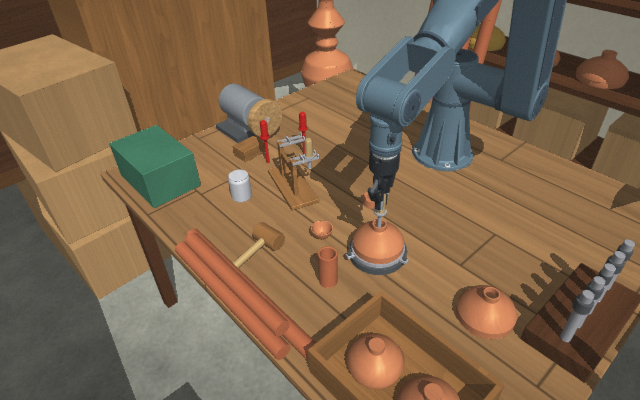

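The rod stands in the neck: the rim is centred at (360,448) in the crop and the collar's underside is about 64 px above it, close to the 67 px expected for 40 mm with no slip. In the scene picture everything else is in its place. The push is steady, so I hand in.

```bash
python3 -c "
from rig import manip
print(manip.hand_in())"
```

```text
the job is handed in; nothing more can be done
None
```

I lifted the long rod straight up off its hook, lowered its tip through the neck and pressed the button down to its hard stop. I handed in at about 15 s, with the rod still gripped at a 70 N setting.

- **Button:** Contact came near the expected height. The force then rose like a spring until the tool stopped at z = 0.181 m, where two further 1 mm commands moved it only 0.2 mm. It held steady for the last second at about 17 N on the sensor, or 18–19 N of push allowing for the rod's weight. About 9 N is needed to hold it down.
- **Rod:** The last picture shows it upright in the neck. The collar is about 40 mm above the rim, as it should be with the button fully down, so I saw no sign of slip in the grip.
- **Other things:** In the last picture the short rod still hangs in its fork, and nothing else visible has moved. The loose copper ring was partly hidden behind the gripper.
- **Not settled:** The two cameras disagreed by about 2 mm on the neck's position. With the arm over the jig, the top camera was blocked, so I checked the final alignment from the scene camera only. A sideways force of about 3 N remained at the end. I could not see the button itself; that it is fully down rests on the force and height readings.

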